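# Set out the drawing tool on the setting tray

### The job

Set out the press tool on the yellow-rimmed tray for the next changeover: lay the brass ring flat and centred on the round steel die, and stand the copper cup, mouth up, centred on top of the ring. Stand the steel punch upright on the tray midway between the die and the green block, and stand the blue collar on the tray straight behind the green block (the side away from the robot), leaving a gap of about 20 mm to the block's back face. Leave the red plug and the black rubber buffer where they are in the white tray, do not tip the copper cup over, and let go of everything.

Things in the scene. Friction and masses are not known exactly. Their poses are not given: they have to be found in the camera images.
- parts_tray: fixed shallow white tray in which all the loose parts stand at the start, 290 (its x) by 270 (its y) mm outside, floor 4 mm thick, rim 13 mm high and 4 mm thick; it may be on the left or the right; turned up to 5 degrees. Origin: centre of its underside, on the work surface
- setting_tray: fixed shallow tray with yellow rim and bare aluminium floor, same sizes as the white tray, beside it; holds the die and the green block. Origin: centre of its underside, on the work surface; x points away from the robot (within about 5 degrees)
- die: dark steel round die, 74 mm diameter, 32 mm high, with a 28 mm blind bore in its flat top; fixed on the setting tray's floor. Origin: centre of its underside (4 mm above the work surface). Its y axis runs along the row of die and green block (either way round), x away from the robot, within about 11 degrees. The two stand 150 mm apart between centres; either may be on the left
- stop_block: green painted steel block 44 x 44 mm, 36 mm high, fixed on the setting tray's floor. Origin: centre of its underside (4 mm above the work surface). x points square out of its back face, away from the robot (within about 11 degrees); y runs along the row
- brass_ring: loose brass ring, 54 mm outside diameter, 24 mm bore, 22 mm high, 0.19 to 0.33 kg, lying flat. Origin: centre of its underside, z up its axis
- copper_cup: loose copper cup, 36 mm diameter, 42 mm high, 3 mm wall, floor 4 mm, mouth up, about 0.09 kg. Origin: centre of its underside, z up its axis
- punch: loose bright steel punch standing on its foot: foot 36 mm diameter and 14 mm high, cone from 14 to 18 mm, then a shank 24 mm diameter up to 66 mm, 0.2 to 0.34 kg. Origin: centre of its underside, z up its axis
- blue_collar: loose blue collar, 44 mm outside diameter, 20 mm bore, 30 mm high, about 0.15 kg, standing flat. Origin: centre of its underside, z up its axis
- red_plug: loose red plastic cylinder, 30 mm diameter, 34 mm high, among the parts in the white tray; to be left alone. Origin: centre of its underside
- rubber_buffer: loose black rubber ring, 40 mm diameter, 14 mm bore, 20 mm high, among the parts in the white tray; to be left alone. Origin: centre of its underside
There are look-alikes about, which are no part of the job. Of the things that look like the blue_collar, take the one that is farthest to the robot's right at the start.

How it is judged:
By the outcome, as a careful person would: the job done as asked, in the order asked, and still so for the second after the job is handed in, with the robot touching nothing.
It also fails if it takes over 106 s, if anything falls off the work surface, if the arm or the gripper's body presses on something with over 40 N, if the wrist force passes 120 N, or if a joint passes its speed limit or range.

### The arm

A 7-joint arm with a two-finger parallel gripper is mounted at the origin on the work surface. World frame = base frame: x ahead of the robot, y to its left, z up, the work surface at z = 0. Lengths are in m, angles in rad, forces in N, time in s.
With the tool pointing down it reaches from about 0.35 to 0.9 m from the base axis. Payload 8.1 kg.
Tool frame: the origin (TCP) lies at the centre of the arm's flange, where the gripper is bolted on; the fingertips stand ahead of it and the grasp point (between the pads) lies 159 mm ahead of it (tcp_to_tips is the z of the fingertips in the tool frame, in m); z points along the fingers, x is the direction in which the jaws open and shut, and the axes are right-handed (so a half turn about z gives the same grasp; the last joint's range is limited). The gripper opens to 92 mm and grips with 3 to 60 N. Pads are 19 mm wide; open, the fingers measure 130 mm over their backs; the gripper's body (75 mm by 190 mm) begins 47 mm behind the grasp point.
Start: joints at [-0.103, 0.434, 0.025, 1.573, -0.012, 1.134, -0.075], TCP at [0.625, -0, 0.405] pointing down, gripper open.
Joint ranges: [-2.62, 2.62], [-0.44, 2.09], [-1.27, 1.32], [0.08, 2.57], [-1.32, 4.46], [0.12, 2], [-2.74, 2.74]. Speed limits (rad/s): [2.22, 2.22, 3.01, 3.01, 3.14, 3.14, 3.14].

### API

Orientations are given as a 3x3 rotation matrix whose columns are the frame's x, y, z axes.
In Python, from plant import get_obs, get_image, camera_info, finish_job, tcp_to_tips gives the robot as it stands.
- The arm moves only by the shell command python3 -m creep 'ROWS' [FORCE]. ROWS is a JSON object of lists of equal length, an entry for each row: "hand": the finger opening in mm, from 0 to 91.8; "linear": the shift along the tool's x, y, z in units of 25 mm (1.0 is 25 mm), a list of three; "turn": the turn about the tool's z in units of 6 degrees (1.0 is 6 degrees). In form: {"hand": [hand, ...], "linear": [[dx, dy, dz], ...], "turn": [turn, ...]}. A call has exactly 5 rows; each row shifts and turns the commanded pose from where the row before left it, along the tool's axes as they then stand; what a row does not reach is not made up. A row lasts 1/12 s, in which the tool goes at most 41.7 mm and 7.16 degrees, less where a joint would pass 70% of its speed; a pose out of reach is approached as far as the arm can. A call is refused whole if a number of a shift passes 1 or a number of a turn 1, either way. A call with a gripper value outside its range is refused whole. The fingers move at their own pace and stop on an object; FORCE is the grip in N (left out, the last holds). Time passes only in rows, so rows that do not move let the fingers close, or fill a call up. It gives the time, the measured TCP pose, the force and the opening at its end, in the units of the state.
- get_obs(): the state, without advancing time (a new reading comes with each control period).
- get_image(name): name is "scene" or "side" or "wrist"; returns (picture, depth): 420x560x3 uint8, red, green, blue; 420x560 float32, m along the optical axis (not along the pixel's ray), 0 where there is no reading.
- camera_info(name): a dict with "camera_matrix" (3x3 intrinsics, pixels), "cam_to_world" (4x4, takes a point from camera to world coordinates); the wrist camera has in their place "hand_eye" (4x4, takes a point from camera to tool coordinates, whose origin is the TCP and whose axes are the tool frame's). Camera axes: x right, y down, z forward; pixel columns grow to the right and rows downward; lengths in m; the calibration is good to about 2 mm. A picture is of the moment at which its call begins: read the wrist's pose just before it. camera_info takes no time and is no camera call.
- finish_job(): hands the job in, once; it reports no verdict.
The state is a dict: "time": time; "qpos": joint angles; "qvel": joint speeds; "joint_efforts": joint torques, N m; "tcp_pos": TCP position; "ee_rot": TCP orientation; "force": force on the tool from outside, world axes, zero at the start; "moment": the same for the moment, N m; "grip_width": finger opening in m.
Only numpy, scipy, OpenCV 4.12 (cv2) and the standard library are available. Lean on these libraries where they do the work, as an engineer would, in place of code of your own. Each camera call takes 0.05 s, during which the arm holds its last target.

## Working session

There is one attempt and no reset: what is moved stays moved. The work goes in short steps, Python scripts to look and compute and a shell command to move; the robot and the scene stay as the last step left them, time stands still between calls to the robot, and variables do not carry over. Pictures are saved under pics/ and viewed, and the job is handed in when it is done.

```bash
mkdir -p pics; ls; cat > h.py <<'E'
import numpy as np,cv2
from plant import get_obs,get_image,camera_info
def save(n,im): cv2.imwrite('pics/'+n+'.png',cv2.cvtColor(im,cv2.COLOR_RGB2BGR))
def cam(name,obs=None):
    c=camera_info(name);K=np.array(c['camera_matrix'])
    if 'cam_to_world' in c: T=np.array(c['cam_to_world'])
    else:
        o=obs or get_obs();B=np.eye(4);B[:3,:3]=np.array(o['ee_rot']);B[:3,3]=o['tcp_pos'];T=B@np.array(c['hand_eye'])
    return K,T
def ray(K,T,u,v,z):
    d=T[:3,:3]@np.linalg.solve(K,[u,v,1]);o=T[:3,3];return o+d*(z-o[2])/d[2]
def proj(K,T,p):
    q=np.linalg.inv(T)@np.append(p,1);q=K@q[:3];return q[:2]/q[2]
E
python3 - <<'E'
from h import *
from plant import tcp_to_tips
print(tcp_to_tips)
o=get_obs();print(o)
for n in ['scene','side','wrist']:
    im,d=get_image(n);save(n+'0',im);np.save('pics/'+n+'0_d.npy',d);K,T=cam(n,o);print(n,K,T)
E
```

```text
pics
0.178
{'time': 0.0, 'qpos': array([-0.10258312,  0.43521312,  0.02500263,  1.57407617, -0.01157245,
        1.13397656, -0.07512731]), 'qvel': array([-0.0008878 ,  0.00054985, -0.0008366 , -0.00079731,  0.0010255 ,
        0.00203489, -0.00094794]), 'joint_efforts': array([ 3.89017032e-04, -6.67853522e+01,  9.84863900e-01, -3.14464223e+01,
       -6.05165795e-02,  4.27553023e-02,  1.12382318e-04]), 'tcp_pos': array([ 6.24779087e-01, -6.15088782e-05,  4.03959325e-01]), 'ee_rot': array([[ 9.99998838e-01, -1.28870534e-04, -1.51872086e-03],
       [-1.29138433e-04, -9.99999976e-01, -1.76300967e-04],
       [-1.51869810e-03,  1.76496888e-04, -9.99998831e-01]]), 'force': array([-0.61010847, -0.11873668, -0.25742237]), 'moment': array([ 0.01638568, -0.00531812, -0.04512352]), 'grip_width': 0.09152641571182442}
scene [[534.07205061   0.         276.32271305]
 [  0.         534.07205061 206.79184229]
 [  0.           0.           1.        ]] [[ 0.41367949  0.57359858 -0.7070035   1.22174007]
 [ 0.9102787  -0.27439699  0.30999834 -0.32256533]
 [-0.01618502 -0.77181018 -0.63564698  0.7186475 ]
 [ 0.          0.          0.          1.        ]]
side [[441.15938919   0.         285.01449928]
 [  0.         441.15938919 208.09117323]
 [  0.           0.           1.        ]] [[-0.8970826  -0.24428895  0.36819251  0.16746978]
 [-0.4417407   0.47622959 -0.7603095   0.65126139]
 [ 0.01039104 -0.84470603 -0.53512965  0.49612031]
 [ 0.          0.          0.          1.        ]]
wrist [[351.15105597   0.         280.02856877]
 [  0.         351.15105597 210.77659268]
 [  0.           0.           1.        ]] [[ 9.99999306e-01 -5.15141798e-04 -1.05996863e-03  6.21945768e-01]
 [-7.65517828e-04 -9.67758253e-01 -2.51879689e-01  6.79037989e-02]
 [-8.96039638e-04  2.51880326e-01 -9.67757975e-01  3.83247970e-01]
 [ 0.00000000e+00  0.00000000e+00  0.00000000e+00  1.00000000e+00]]
```

View pics/scene0.png

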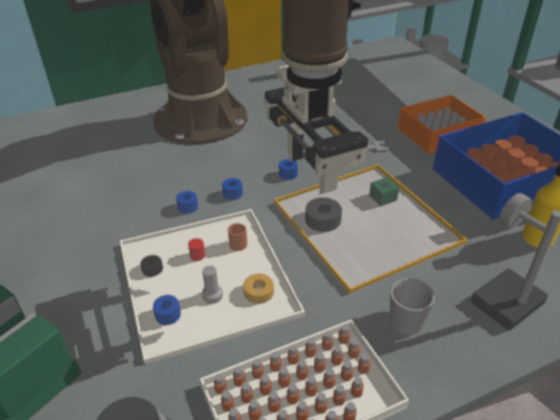

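View pics/side0.png

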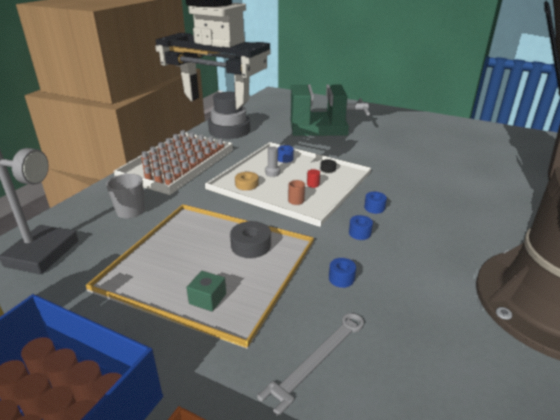

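View pics/wrist0.png

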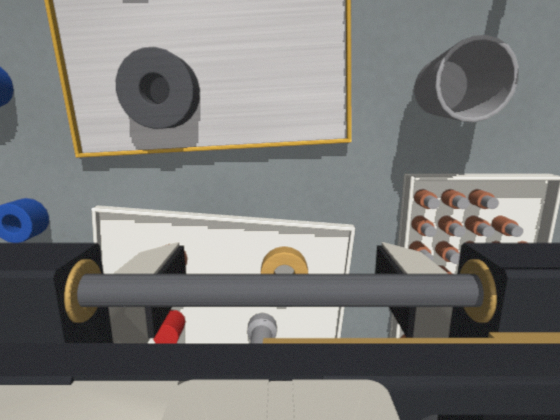

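The scene view shows four blue collars: A (167,308) inside the white tray, and B (187,202), C (232,188) and D (288,169) on the bench. The ring is at (259,288), the cup at (238,237), the punch at (212,283), the red plug at (197,249) and the buffer at (151,265). The die is at (323,213) and the green block at (384,190). Next I'll measure world positions.

```bash
cat > meas.py <<'E'
from h import *
from scipy.optimize import least_squares
def cloud(n,tag='0',obs=None):
    im=cv2.cvtColor(cv2.imread(f'pics/{n}{tag}.png'),cv2.COLOR_BGR2HSV);d=np.load(f'pics/{n}{tag}_d.npy');K,T=cam(n,obs)
    v,u=np.mgrid[:420,:560];P=np.stack([(u-K[0,2])/K[0,0]*d,(v-K[1,2])/K[1,1]*d,d],-1)@T[:3,:3].T+T[:3,3]
    P[d==0]=np.nan
    return im,P
def comp(m,mn=40):
    n,l,s,c=cv2.connectedComponentsWithStats(m.astype(np.uint8));return [(l==i) for i in range(1,n) if s[i,4]>mn]
def fitc(p,r):
    f=lambda c:np.hypot(*(p-c).T)-r
    s=least_squares(f,p.mean(0),loss='soft_l1',f_scale=.001);return s.x,np.sqrt(np.median(s.fun**2))
E
python3 - <<'E'
from meas import *
R={'blue':((100,150,50),(130,255,255)),'red':((0,200,90),(5,255,255)),'copper':((3,80,60),(13,205,255)),'brass':((14,110,80),(24,255,255)),'green':((65,60,20),(90,255,160)),'dark':((0,0,0),(180,110,75))}
for n in ['scene','side']:
    im,P=cloud(n)
    for k,(a,b) in R.items():
        for c in comp(cv2.inRange(im,a,b)>0):
            q=P[c];q=q[~np.isnan(q[:,0])]
            if len(q)<30: continue
            m=np.median(q,0)
            if not(0.3<m[0]<.95 and abs(m[1])<.45 and 0<m[2]<.09):continue
            ys,xs=np.nonzero(c);zt=np.percentile(q[:,2],95);t=q[q[:,2]>zt-.006]
            print(n,k,int(xs.mean()),int(ys.mean()),len(q),'med',m.round(3),'ztop',zt.round(3),'topx',t.min(0).round(3)[:2],t.max(0).round(3)[:2],'mid',((t.min(0)+t.max(0))/2).round(3)[:2])
E
```

```text
scene blue 288 166 138 med [0.335 0.1   0.029] ztop 0.032 topx [0.309 0.08 ] [0.35  0.117] mid [0.33  0.098]
scene blue 232 185 144 med [ 0.349 -0.04   0.029] ztop 0.032 topx [ 0.326 -0.06 ] [ 0.365 -0.023] mid [ 0.345 -0.041]
scene blue 186 197 128 med [ 0.35  -0.142  0.03 ] ztop 0.032 topx [ 0.325 -0.162] [ 0.363 -0.125] mid [ 0.344 -0.144]
scene blue 165 306 203 med [ 0.619 -0.263  0.034] ztop 0.036 topx [ 0.596 -0.279] [ 0.631 -0.242] mid [ 0.614 -0.26 ]
scene copper 237 236 401 med [ 0.511 -0.091  0.032] ztop 0.046 topx [ 0.483 -0.106] [ 0.518 -0.074] mid [ 0.5  -0.09]
scene copper 344 337 89 med [ 0.787 -0.02   0.019] ztop 0.026 topx [ 0.779 -0.025] [ 0.79  -0.008] mid [ 0.785 -0.017]
scene copper 327 343 95 med [ 0.787 -0.05   0.019] ztop 0.026 topx [ 0.776 -0.055] [ 0.789 -0.039] mid [ 0.783 -0.047]
scene copper 310 350 93 med [ 0.787 -0.079  0.019] ztop 0.026 topx [ 0.777 -0.085] [ 0.79  -0.069] mid [ 0.783 -0.077]
scene copper 353 351 100 med [ 0.816 -0.02   0.019] ztop 0.026 topx [ 0.804 -0.026] [ 0.82  -0.008] mid [ 0.812 -0.017]
scene copper 293 358 95 med [ 0.787 -0.109
[... 5739 characters left out ...]
6 -0.405] [ 0.806 -0.317] mid [ 0.791 -0.361]
side dark 327 165 151 med [ 0.488 -0.241  0.019] ztop 0.024 topx [ 0.472 -0.266] [ 0.509 -0.232] mid [ 0.491 -0.249]
side dark 44 239 2373 med [0.815 0.279 0.023] ztop 0.082 topx [0.839 0.278] [0.846 0.286] mid [0.842 0.282]
side dark 245 233 68 med [0.517 0.094 0.032] ztop 0.036 topx [0.496 0.089] [0.522 0.114] mid [0.509 0.101]
side dark 263 245 179 med [0.471 0.109 0.022] ztop 0.035 topx [0.467 0.085] [0.477 0.12 ] mid [0.472 0.103]
side dark 218 293 226 med [0.474 0.247 0.024] ztop 0.038 topx [0.472 0.229] [0.476 0.265] mid [0.474 0.247]
side dark 53 357 316 med [0.604 0.439 0.029] ztop 0.046 topx [0.486 0.433] [0.628 0.487] mid [0.557 0.46 ]
```

Collar candidates by y: A (167,308) at y≈-0.257, B (187,202) at -0.14, C (232,188) at -0.04 and D (288,169) at +0.10. Farthest right is A, the one in the white tray. The scene and side cameras disagree by about 6 mm, so I'll refine with the wrist camera, starting with the setting tray.

```bash
python3 -m creep '{"hand":[91,91,91,91,91],"linear":[[-0.68,-0.88,0],[-0.68,-0.88,0],[-0.68,-0.88,0],[-0.68,-0.88,0],[-0.68,-0.88,0]],"turn":[0,0,0,0,0]}'
python3 -m creep '{"hand":[91,91,91,91,91],"linear":[[0,0,0],[0,0,0],[0,0,0],[0,0,0],[0,0,0]],"turn":[0,0,0,0,0]}'
python3 - <<'E'
from h import *
o=get_obs();im,d=get_image('wrist');save('wrist1',im);np.save('pics/wrist1_d.npy',d);import pickle;pickle.dump(o,open('pics/wrist1.pkl','wb'));print(o['tcp_pos'],o['time'])
s,_=get_image('scene');s=s[285:335,140:195];save('cropA',cv2.resize(s,None,fx=8,fy=8))
E
```

```text
time: 0.57
tcp_pos: [0.539, 0.1108, 0.4045]
ee_rot: [[1.0, -0.0, -0.0], [-0.0, -1.0, -0.0], [-0.0, 0.0, -1.0]]
force: [-0.2, 0.2, 0.3]
grip_width: 0.091
time: 0.98
tcp_pos: [0.5406, 0.1089, 0.4046]
ee_rot: [[1.0, -0.002, -0.0], [-0.002, -1.0, -0.0], [-0.0, 0.0, -1.0]]
force: [0.2, 0.0, 0.2]
grip_width: 0.0907
[0.54055106 0.10893324 0.40456779] 0.9833
```

View pics/wrist1.png

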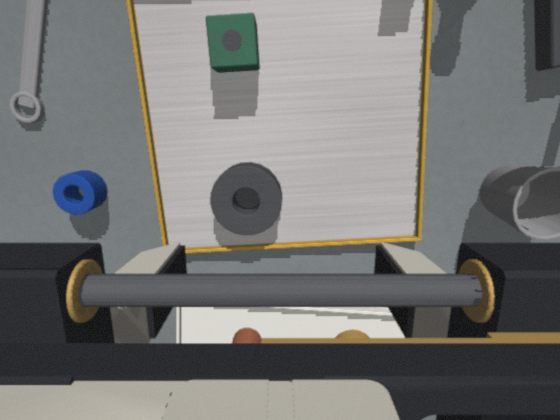

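View pics/cropA.png

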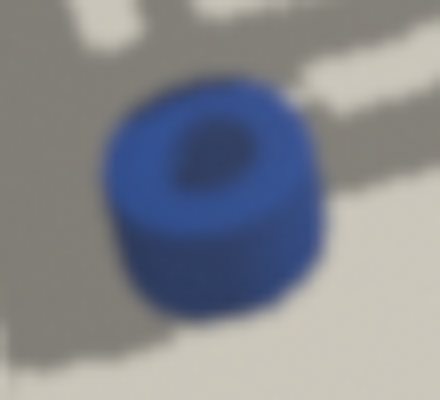

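The wrist view shows the whole green block (top face about (207–258, 14–70)) and the die (centre about (246,198)). The crop confirms that A is a blue collar standing in the tray.

```bash
python3 - <<'E'
from meas import *
import pickle
o=pickle.load(open('pics/wrist1.pkl','rb'))
im,P=cloud('wrist','1',o);K,T=cam('wrist',o)
z=P[...,2]
print('floor z',np.nanmedian(z[100:130,300:400]))
def rayset(m,zt):
    c=max(cv2.findContours(m.astype(np.uint8),cv2.RETR_EXTERNAL,cv2.CHAIN_APPROX_NONE)[0],key=cv2.contourArea)[:,0]
    return c,np.array([ray(K,T,u,v,zt)[:2] for u,v in c])
# die by depth
box=np.zeros(z.shape,bool);box[150:240,190:300]=1
zd=np.nanmedian(z[box&(z>.03)&(z<.045)]);print('die top',zd)
m=box&(abs(z-zd)<.004);c,p=rayset(m,.036);(cx,cy),r=cv2.minEnclosingCircle(p.astype(np.float32)*1000);print('die mec',cx,cy,r,'ellipse',cv2.fitEllipse(p.astype(np.float32)*1000), fitc(p,.037))
print('cloud fit mid',((np.nanmin(P[m],0)+np.nanmax(P[m],0))/2)[:2])
box[:]=0;box[0:90,190:290]=1
zb=np.nanmedian(z[box&(z>.03)&(z<.05)]);print('blk top',zb)
m=box&(abs(z-zb)<.004);c,p=rayset(m,.040);R=cv2.minAreaRect(p.astype(np.float32)*1000);print('blk',R)
q=P[m][:,:2];print('blk cloud',cv2.minAreaRect(q.astype(np.float32)*1000))
# green top: by brightness
g=cv2.inRange(im,(60,60,20),(95,255,255))>0
print('green rows',[ (i,np.nonzero(g[i,190:290])[0][[0,-1]]+190) for i in range(10,80,6) if g[i,190:290].any()])
# blue collar D, visible too
E
python3 - <<'E'
from meas import *
# same for scene, side depth clouds
for n in ['scene','side']:
    im,P=cloud(n);z=P[...,2];X=P[...,0];Y=P[...,1]
    m=(abs(X-.507)<.06)&(abs(Y-.097)<.06)&(abs(z-.036)<.006)&(np.hypot(X-.507,Y-.097)<.05);q=P[m][:,:2]
    print(n,'die',((q.min(0)+q.max(0))/2),q.max(0)-q.min(0))
    m=(abs(X-.497)<.04)&(abs(Y-.245)<.04)&(abs(z-.040)<.004);q=P[m][:,:2]
    print(n,'blk',cv2.minAreaRect(q.astype(np.float32)*1000))
E
```

```text
floor z 0.003305404824883451
die top 0.035081263779884186
die mec 503.4519348144531 97.35284423828125 36.77922821044922 ellipse ((503.5355224609375, 97.23323822021484), (71.86564636230469, 72.2933349609375), 159.8782958984375) (array([0.50356504, 0.09717599]), np.float64(0.0009603817522041032))
cloud fit mid [0.50353775 0.09680559]
blk top 0.039155785627784906
blk ((495.2557678222656, 245.44720458984375), (43.79418182373047, 43.98932647705078), 3.191208839416504)
blk cloud ((494.7942810058594, 246.12046813964844), (44.17573547363281, 44.32167434692383), 3.15744948387146)
green rows [(16, array([207, 253])), (22, array([207, 254])), (28, array([207, 255])), (34, array([208, 255])), (40, array([208, 256])), (46, array([209, 256])), (52, array([210, 257])), (58, array([210, 257])), (64, array([211, 257])), (70, array([216, 238]))]
scene die [0.50599064 0.09396744] [0.07436641 0.0739117 ]
scene blk ((498.15728759765625, 243.33616638183594), (47.414634704589844, 45.65703201293945), 1.7991970777511597)
side die [0.50361932 0.09686115] [0.07299101 0.07485286]
side blk ((495.4228515625, 246.70034790039062), (44.73942947387695, 45.17815399169922), 3.874873161315918)
```

Die at (503.6, 97.0) mm and block at (495.2, 246.0) mm. They come out 149 mm apart against the 150 stated, and the row yaw of 3.2° agrees with the block's edge angle. Next is the white tray.

```bash
python3 -m creep '{"hand":[91,91,91,91,91],"linear":[[0,1,0],[0,1,0],[0,1,0],[0,1,0],[0,1,0]],"turn":[0,0,0,0,0]}' >/dev/null
python3 -m creep '{"hand":[91,91,91,91,91],"linear":[[0,1,0],[0,1,0],[0,1,0],[0,1,0],[0,1,0]],"turn":[0,0,0,0,0]}' >/dev/null
python3 -m creep '{"hand":[91,91,91,91,91],"linear":[[0.5,1,0],[0.5,1,0],[0,0.4,0],[0,0,0],[0,0,0]],"turn":[0,0,0,0,0]}'
python3 - <<'E'
from h import *
import pickle
o=get_obs();im,d=get_image('wrist');save('wrist2',im);np.save('pics/wrist2_d.npy',d);pickle.dump(o,open('pics/wrist2.pkl','wb'));print(o['tcp_pos'],o['ee_rot'],o['time'],abs(o['qvel']).max())
E
```

```text
time: 2.33
tcp_pos: [0.5647, -0.2002, 0.4044]
ee_rot: [[1.0, -0.001, -0.001], [-0.001, -1.0, 0.001], [-0.001, -0.001, -1.0]]
force: [0.6, 1.3, -0.3]
grip_width: 0.091
[ 0.56469706 -0.20015761  0.40436537] [[ 9.99998673e-01 -1.42257824e-03 -7.93267552e-04]
 [-1.42216015e-03 -9.99998850e-01  5.27354690e-04]
 [-7.94016843e-04 -5.26225837e-04 -9.99999546e-01]] 2.3333 0.026362230912060573
```

View pics/wrist2.png

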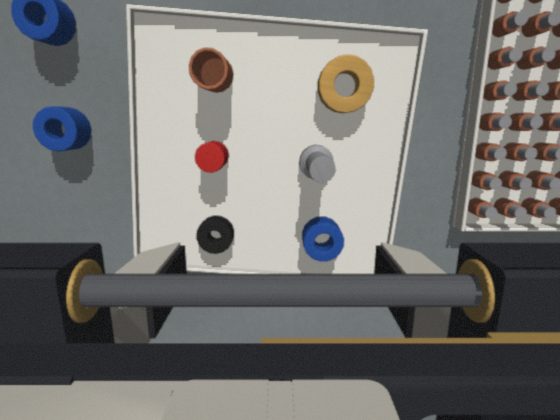

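All six tray parts are in view: cup (210,69), ring (346,83), plug (211,156), punch (317,163), buffer (215,234) and collar (323,239).

```bash
python3 - <<'E'
from meas import *
import pickle
o=pickle.load(open('pics/wrist2.pkl','rb'))
im,P=cloud('wrist','2',o);K,T=cam('wrist',o);z=P[...,2]
for n,u,v,zt,r in [('cup',210,69,.046,.018),('ring',346,83,.026,.027),('plug',211,156,.038,.015),('punch',320,168,.070,.012),('buffer',215,234,.024,.020),('collar',323,239,.034,.022)]:
    b=np.zeros(z.shape,np.uint8);cv2.circle(b,(u,v),38,1,-1)
    m=(b>0)&(abs(z-zt)<.005)
    c=max(cv2.findContours(m.astype(np.uint8),cv2.RETR_EXTERNAL,cv2.CHAIN_APPROX_NONE)[0],key=cv2.contourArea)[:,0]
    p=np.array([ray(K,T,a,bb,zt)[:2] for a,bb in c]);(x,y),R=cv2.minEnclosingCircle(p.astype(np.float32)*1000)
    f=fitc(p,r-.0006)
    print(n,'ztop',np.nanmedian(z[m]).round(4),'mec',round(x,1),round(y,1),round(R,1),'fit',(f[0]*1000).round(1),f[1].round(4))
E
```

```text
cup ztop 0.045 mec 497.7 -87.1 18.1 fit [497.6 -87.2] 0.0002
ring ztop 0.0252 mec 625.9 -98.8 26.9 fit [625.9 -98.7] 0.0003
plug ztop 0.0371 mec 493.2 -167.4 14.9 fit [ 493.1 -167.4] 0.0003
punch ztop 0.0692 mec 599.6 -174.6 11.9 fit [ 599.8 -174.7] 0.0002
buffer ztop 0.0231 mec 491.2 -253.3 20.2 fit [ 491.  -253.2] 0.0003
collar ztop 0.0331 mec 607.6 -256.4 21.9 fit [ 607.7 -256.4] 0.0003
```

The fitted radii and top heights match the given sizes, with depth reading about 1 mm low throughout. The rim is about 68 mm from the ring's centre in +x, so I'll open the jaws only to 68 mm for the ring.

```bash
python3 -m creep '{"hand":[68,68,68,68,68],"linear":[[0.49,-0.81,0.6],[0.49,-0.81,0.6],[0.49,-0.81,0.6],[0.49,-0.81,0.6],[0.49,-0.82,0.6]],"turn":[0,0,0,0,0]}' >/dev/null
python3 -m creep '{"hand":[68,68,68,68,68],"linear":[[0,0,0.8],[0,0,0.8],[0,0,0.8],[0,0,0.2],[0,0,0]],"turn":[0,0,0,0,0]}'
```

```text
time: 3.22
tcp_pos: [0.6254, -0.0969, 0.2635]
ee_rot: [[1.0, 0.002, -0.003], [0.002, -1.0, 0.001], [-0.003, -0.001, -1.0]]
force: [0.9, 0.1, -0.5]
grip_width: 0.0683
```

```bash
python3 -m creep '{"hand":[68,68,68,68,68],"linear":[[0,0.03,0.8],[0,0,0.8],[0,0,0.7],[0,0,0.5],[0,0,0.2]],"turn":[0,0,0,0,0]}' >/dev/null
python3 -m creep '{"hand":[68,68,68,68,68],"linear":[[0,0,0.1],[0,0,0],[0,0,0],[0,0,0],[0,0,0]],"turn":[0,0,0,0,0]}'
```

```text
time: 4.05
tcp_pos: [0.6266, -0.0993, 0.1881]
ee_rot: [[1.0, -0.0, 0.001], [-0.0, -1.0, -0.0], [0.001, 0.0, -1.0]]
force: [0.3, -0.2, -0.4]
grip_width: 0.0679
```

```bash
python3 -m creep '{"hand":[60,50,48,48,48],"linear":[[0,0,0.06],[0,0,0],[0,0,0],[0,0,0],[0,0,0]],"turn":[0,0,0,0,0]}' 30
python3 -m creep '{"hand":[48,48,48,48,48],"linear":[[0,0,0],[0,0,0],[0,0,-0.3],[0,0,-0.8],[0,0,-0.8]],"turn":[0,0,0,0,0]}'
```

```text
time: 4.47
tcp_pos: [0.6264, -0.0993, 0.1859]
ee_rot: [[1.0, -0.0, 0.0], [-0.0, -1.0, -0.0], [0.0, 0.0, -1.0]]
force: [0.2, -0.4, 0.4]
grip_width: 0.0531
time: 4.88
tcp_pos: [0.6254, -0.0992, 0.2329]
ee_rot: [[1.0, -0.0, -0.003], [-0.0, -1.0, 0.0], [-0.003, -0.0, -1.0]]
force: [0.8, 0.6, -2.8]
grip_width: 0.0532
```

```bash
python3 -m creep '{"hand":[48,48,48,48,48],"linear":[[-0.5,-0.78,-0.7],[-0.5,-0.78,-0.7],[-0.5,-0.78,0],[-0.5,-0.78,0],[-0.5,-0.78,0]],"turn":[0,0,0,0,0]}' >/dev/null
python3 -m creep '{"hand":[48,48,48,48,48],"linear":[[-0.5,-0.78,0],[-0.5,-0.78,0],[-0.5,-0.78,0],[-0.5,-0.78,0],[-0.4,-0.8,0]],"turn":[0,0,0,0,0]}' >/dev/null
python3 -m creep '{"hand":[48,48,48,48,48],"linear":[[0,0,0],[0,0,0],[0,0,0],[0,0,0],[0,0,0]],"turn":[0,0,0,0,0]}'
python3 - <<'E'
from h import *
o=get_obs();im,d=get_image('wrist');save('w3',im);im,d=get_image('side');save('s3',im[190:330,180:320]);print(o['tcp_pos'],o['grip_width'])
E
```

```text
time: 6.13
tcp_pos: [0.5041, 0.0952, 0.2683]
ee_rot: [[1.0, -0.002, 0.0], [-0.002, -1.0, -0.0], [0.0, 0.0, -1.0]]
force: [0.7, -0.8, -2.4]
grip_width: 0.0533
[0.50412366 0.09520435 0.26826052] 0.05332306166230054
```

View pics/w3.png

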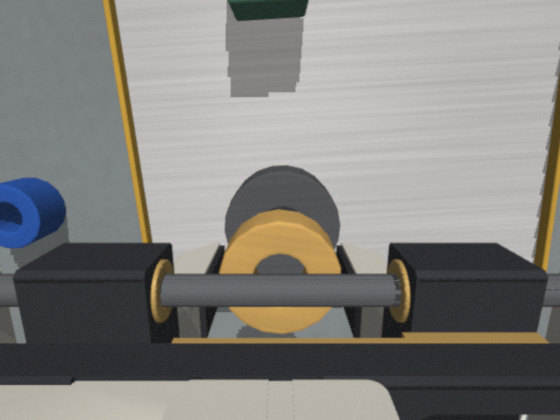

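The ring is held level at (281,271), with the die behind it at (283,220). I'll measure both in this view.

```bash
cat > pair.py <<'E'
from meas import *
def edge(name,im,mask,K,T,zt,r,trim=None):
    c=max(cv2.findContours(mask.astype(np.uint8),cv2.RETR_EXTERNAL,cv2.CHAIN_APPROX_NONE)[0],key=cv2.contourArea)[:,0]
    if trim is not None: c=c[trim(c)]
    p=np.array([ray(K,T,a,b,zt)[:2] for a,b in c]);f=fitc(p,r-.0005);print(name,len(c),(f[0]*1000).round(1),f[1].round(4));return f[0]
E
python3 - <<'E'
from pair import *
o=get_obs();K,T=cam('wrist',o);im=cv2.cvtColor(cv2.imread('pics/w3.png'),cv2.COLOR_BGR2HSV)
b=cv2.inRange(im,(10,100,60),(26,255,255));b[:200]=0;b[336:]=0;b[:,:215]=0;b[:,345:]=0
edge('ring',im,b,K,T,o['tcp_pos'][2]-.1605,.027,lambda c:(c[:,1]<262))
d=cv2.inRange(im,(0,0,0),(180,90,100));d[:150]=0;d[245:]=0;d[:,:215]=0;d[:,345:]=0
edge('die',im,d,K,T,.036,.037,lambda c:(c[:,1]<225)&(c[:,1]>155))
E
```

```text
ring 193 [501.2  99.4] 0.0012
die 241 [502.5  97.1] 0.0022
```

```bash
python3 - <<'E'
from pair import *
o=get_obs();K,T=cam('wrist',o);im=cv2.cvtColor(cv2.imread('pics/w3.png'),cv2.COLOR_BGR2HSV)
b=cv2.inRange(im,(10,100,60),(26,255,255));b[:200]=0;b[336:]=0;b[:,:215]=0;b[:,345:]=0
ro=edge('ring',im,b,K,T,o['tcp_pos'][2]-.1605,.027,lambda c:(c[:,1]<250))
d=cv2.inRange(im,(0,0,0),(180,90,100));d[:150]=0;d[245:]=0;d[:,:215]=0;d[:,345:]=0
for v in (165,170,180,190,200,210,220): x=np.nonzero(d[v])[0];print(v,x[[0,-1]] if len(x) else 0,im[v,283])
d[:,:]=d;edge('die',im,d,K,T,.036,.037,lambda c:(c[:,1]<212)&(c[:,1]>155))
for v in (212,220,235,250): x=np.nonzero(b[v])[0];print(v,x[[0,-1]] if len(x) else 0)
E
```

```text
ring 127 [501.2 100.3] 0.0006
165 0 [ 30   4 133]
170 [261 303] [105   7  78]
180 [246 317] [110  17  91]
190 [238 326] [105  11  90]
200 [232 331] [120  15  87]
210 [228 336] [ 18 131 156]
220 [226 338] [ 19 139 182]
die 175 [502.5  97.9] 0.0014
212 [263 298]
220 [247 313]
235 [233 327]
250 [226 333]
```

The +y side walls show in this view and bias the outline, so I'll redo it with depth-gated top faces and cross-check in the fixed cameras.

```bash
cat >> pair.py <<'E'
def top(P,K,T,xy,zt,r,rad=.05,tol=.004,roi=None,umin=0):
    z=P[...,2];m=(np.hypot(P[...,0]-xy[0],P[...,1]-xy[1])<rad)&(abs(z-zt)<tol)
    m=cv2.morphologyEx(m.astype(np.uint8),cv2.MORPH_OPEN,np.ones((3,3)))
    c=max(cv2.findContours(m,cv2.RETR_EXTERNAL,cv2.CHAIN_APPROX_NONE)[0],key=cv2.contourArea)[:,0]
    p=np.array([ray(K,T,a,b,zt)[:2] for a,b in c])
    f=fitc(p,r-.0005)[0]
    g=abs(np.hypot(*(p-f).T)-r)<.0025;s=fitc(p[g],r-.0005)
    return (s[0]*1000).round(1),s[1].round(4),int(g.sum()),len(c),np.nanmedian(z[m>0]).round(4)
def shot(n,tag):
    o=get_obs();im,d=get_image(n);save(n+tag,im);np.save(f'pics/{n}{tag}_d.npy',d);h,P=cloud(n,tag,o);K,T=cam(n,o);return o,h,P,K,T
E
python3 - <<'E'
from pair import *
for n in ['wrist','scene','side']:
    o,h,P,K,T=shot(n,'4')
    print(n,'ring',top(P,K,T,(.504,.098),.1075,.027,.045),'die',top(P,K,T,(.504,.097),.036,.037,.055))
E
```

```text
wrist ring (array([501.7,  96.8]), np.float64(0.0003), 213, 414, np.float64(0.1076)) die (array([502.9,  96.6]), np.float64(0.0003), 198, 322, np.float64(0.0352))
scene ring (array([504.9,  93.4]), np.float64(0.0007), 25, 54, np.float64(0.1081)) die (array([507.8,  93.2]), np.float64(0.0008), 89, 90, np.float64(0.0357))
side ring (array([502.7, 100.6]), np.float64(0.0007), 51, 102, np.float64(0.1072)) die (array([502.5,  99.8]), np.float64(0.0007), 88, 98, np.float64(0.0348))
```

```bash
python3 -m creep '{"hand":[48,48,48,48,48],"linear":[[0.05,0.01,0.6],[0,0,0.6],[0,0,0.4],[0,0,0.2],[0,0,0]],"turn":[0,0,0,0,0]}'
python3 -m creep '{"hand":[48,48,48,48,48],"linear":[[0,0,0],[0,0,0.05],[0,0,0.05],[0,0,0],[0,0,0]],"turn":[0,0,0,0,0]}'
```

```text
time: 6.8
tcp_pos: [0.5046, 0.0958, 0.2222]
ee_rot: [[1.0, -0.0, -0.002], [-0.0, -1.0, -0.001], [-0.002, 0.001, -1.0]]
force: [0.4, 0.7, -2.4]
grip_width: 0.0533
time: 7.22
tcp_pos: [0.5051, 0.096, 0.221]
ee_rot: [[1.0, -0.0, 0.0], [-0.0, -1.0, 0.0], [0.0, -0.0, -1.0]]
force: [0.2, 0.2, -1.6]
grip_width: 0.0531
```

```bash
python3 -m creep '{"hand":[48,48,48,48,48],"linear":[[0,0.03,0.03],[0,0,0.03],[0,0,0.02],[0,0,0],[0,0,0]],"turn":[0,0,0,0,0]}'
```

```text
time: 7.63
tcp_pos: [0.505, 0.0952, 0.2187]
ee_rot: [[1.0, -0.0, -0.0], [-0.0, -1.0, -0.0], [-0.0, 0.0, -1.0]]
force: [0.3, 0.4, -1.8]
grip_width: 0.0529
```

```bash
python3 -m creep '{"hand":[48,48,48,48,48],"linear":[[0.01,0,0.02],[0,0,0.02],[0,0,0.02],[0,0,0],[0,0,0]],"turn":[0,0,0,0,0]}'
```

```text
time: 8.05
tcp_pos: [0.5053, 0.0953, 0.2177]
ee_rot: [[1.0, -0.0, 0.0], [-0.0, -1.0, 0.0], [0.0, -0.0, -1.0]]
force: [-2.1, 0.2, 6.7]
grip_width: 0.0528
```

Contact with the die at +6.7 N. Releasing and lifting.

```bash
python3 -m creep '{"hand":[54,58,66,72,76],"linear":[[0,0,0],[0,0,0],[0,0,0],[0,0,0],[0,0,0]],"turn":[0,0,0,0,0]}'
python3 -m creep '{"hand":[76,76,76,76,76],"linear":[[0,0,-0.5],[0,0,-0.9],[0,0.0,-0.9],[0,0.2,-0.9],[0,0.8,-0.9]],"turn":[0,0,0,0,0]}'
python3 - <<'E'
from pair import *
for n in ['wrist','scene','side']:
    o,h,P,K,T=shot(n,'5')
    try: print(n,'ring',top(P,K,T,(.504,.098),.058,.027,.045),'die',top(P,K,T,(.504,.097),.036,.037,.055))
    except Exception as e: print(n,e)
E
```

```text
time: 8.47
tcp_pos: [0.5054, 0.0952, 0.2172]
ee_rot: [[1.0, -0.0, 0.0], [-0.0, -1.0, 0.0], [0.0, -0.0, -1.0]]
force: [0.2, -0.1, 0.0]
grip_width: 0.0732
time: 8.88
tcp_pos: [0.5052, 0.0729, 0.3207]
ee_rot: [[1.0, 0.004, 0.0], [0.004, -1.0, 0.002], [0.0, -0.002, -1.0]]
force: [0.7, -0.7, -0.1]
grip_width: 0.0759
wrist ring (array([502.9,  96.3]), np.float64(0.0004), 216, 216, np.float64(0.0571)) die (array([503.1,  96.8]), np.float64(0.0005), 275, 281, np.float64(0.0351))
scene ring (array([507.8,  92.9]), np.float64(0.0006), 64, 65, np.float64(0.0576)) die (array([506.7,  94. ]), np.float64(0.0008), 45, 92, np.float64(0.0359))
side ring (array([502.2,  99.4]), np.float64(0.0009), 67, 114, np.float64(0.0568)) die (array([502.2,  99.1]), np.float64(0.0007), 55, 109, np.float64(0.035))
```

View pics/wrist5.png

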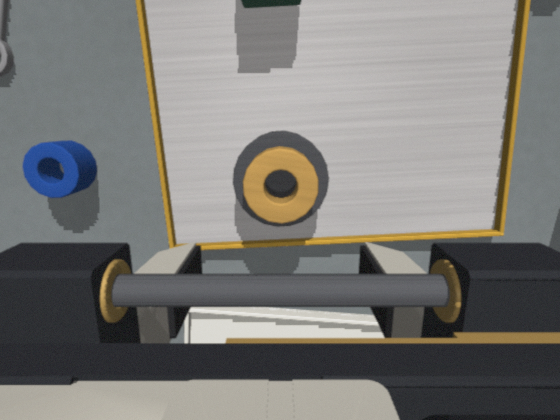

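The ring is flat and centred on the die: ring and die centres agree within 0.5 mm in the wrist view. In image wrist5 the ring is at (281,185) on the die at (281,180). Next, the cup.

```bash
python3 -m creep '{"hand":[60,60,60,60,60],"linear":[[-0.05,0.9,0],[-0.05,0.9,0],[-0.05,0.9,0],[-0.05,0.9,0.2],[-0.05,0.9,0.3]],"turn":[0,0,0,0,0]}' >/dev/null
python3 -m creep '{"hand":[60,60,60,60,60],"linear":[[0,0.9,0.5],[0,0.8,0.6],[0,0.1,0.6],[0,0,0],[0,0,0]],"turn":[0,0,0,0,0]}'
```

```text
time: 9.87
tcp_pos: [0.4985, -0.0866, 0.2635]
ee_rot: [[1.0, 0.0, -0.003], [0.0, -1.0, 0.001], [-0.003, -0.001, -1.0]]
force: [-0.0, 1.3, 0.8]
grip_width: 0.0603
```

```bash
python3 -m creep '{"hand":[60,60,60,60,60],"linear":[[0.04,0.04,0.7],[0,0,0.8],[0,0,0.7],[0,0,0.5],[0,0,0.2]],"turn":[0,0,0,0,0]}' >/dev/null
python3 -m creep '{"hand":[60,60,60,60,60],"linear":[[0,0,0],[0,0,0],[0,0,0],[0,0,0],[0,0,0]],"turn":[0,0,0,0,0]}'
python3 -m creep '{"hand":[48,40,32,32,32],"linear":[[0,0,0],[0,0,0],[0,0,0],[0,0,0],[0,0,0]],"turn":[0,0,0,0,0]}' 12
python3 -m creep '{"hand":[32,32,32,32,32],"linear":[[0,0,0],[0,0,0],[0,0,-0.3],[0,0,-0.6],[0,0,-0.9]],"turn":[0,0,0,0,0]}'
```

```text
time: 10.7
tcp_pos: [0.5003, -0.0882, 0.193]
ee_rot: [[1.0, 0.0, 0.001], [0.0, -1.0, -0.0], [0.001, 0.0, -1.0]]
force: [0.5, -0.4, -1.2]
grip_width: 0.0604
time: 11.12
tcp_pos: [0.5, -0.0883, 0.1923]
ee_rot: [[1.0, -0.0, 0.0], [-0.0, -1.0, 0.0], [0.0, -0.0, -1.0]]
force: [-0.7, 0.0, 2.0]
grip_width: 0.0367
time: 11.53
tcp_pos: [0.4992, -0.0882, 0.2367]
ee_rot: [[1.0, -0.0, -0.003], [-0.0, -1.0, 0.0], [-0.003, -0.0, -1.0]]
force: [0.1, -0.7, -0.4]
grip_width: 0.0369
```

```bash
python3 -m creep '{"hand":[32,32,32,32,32],"linear":[[0.04,-0.6,-0.9],[0.05,-0.8,-0.9],[0.05,-0.8,-0.6],[0.05,-0.8,0],[0.05,-0.8,0]],"turn":[0,0,0,0,0]}' >/dev/null
python3 -m creep '{"hand":[32,32,32,32,32],"linear":[[0,-0.8,0],[0,-0.8,0],[0,-0.8,0],[0,-0.6,0],[0,-0.5,0]],"turn":[0,0,0,0,0]}' >/dev/null
python3 -m creep '{"hand":[32,32,32,32,32],"linear":[[0,-0.1,0],[0,0,0],[0,0,0],[0,0,0],[0,0,0]],"turn":[0,0,0,0,0]}'
python3 - <<'E'
from pair import *
z=get_obs()['tcp_pos'][2];print(get_obs()['tcp_pos'])
for n in ['wrist','scene','side']:
    o,h,P,K,T=shot(n,'6')
    for k,a in [('cup',((.504,.098),z-.1883+.042,.018,.035)),('ring',((.504,.098),.058,.027,.045)),('die',((.504,.097),.036,.037,.055))]:
        try: print(n,k,top(P,K,T,*a))
        except Exception as e: print(n,k,'none')
E
```

```text
time: 12.78
tcp_pos: [0.5061, 0.0956, 0.2973]
ee_rot: [[1.0, -0.002, -0.0], [-0.002, -1.0, -0.0], [-0.0, 0.0, -1.0]]
force: [1.1, -0.6, -1.5]
grip_width: 0.0365
[0.50608739 0.09558076 0.29725103]
wrist cup (array([503.5,  98. ]), np.float64(0.0005), 129, 185, np.float64(0.1499))
wrist ring (array([502.8,  96.3]), np.float64(0.0003), 160, 252, np.float64(0.0571))
wrist die (array([502.9,  96.6]), np.float64(0.0004), 215, 387, np.float64(0.0351))
scene cup none
scene ring (array([507.9,  92.8]), np.float64(0.0007), 64, 66, np.float64(0.0576))
scene die (array([506.1,  93.5]), np.float64(0.0009), 48, 103, np.float64(0.0361))
side cup (array([512.3,  99.3]), np.float64(0.001), 11, 32, np.float64(0.1502))
side ring (array([502.2,  99.2]), np.float64(0.0007), 68, 69, np.float64(0.0568))
side die (array([502.9,  99.6]), np.float64(0.0007), 60, 110, np.float64(0.035))
```

View pics/wrist6.png

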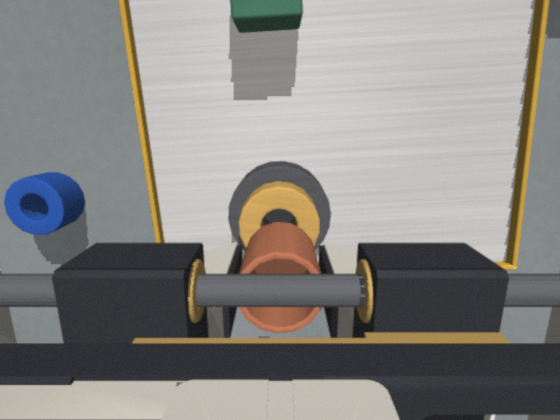

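The cup is upright in the jaws, and the wrist view puts it (0.7, 1.7) mm off the ring's centre. I'll correct that and descend.

```bash
python3 -m creep '{"hand":[32,32,32,32,32],"linear":[[-0.035,0.07,0.5],[0,0,0.6],[0,0,0.4],[0,0,0.2],[0,0,0.1]],"turn":[0,0,0,0,0]}' >/dev/null
python3 -m creep '{"hand":[32,32,32,32,32],"linear":[[0,0,0.04],[0,0,0],[0,0,0],[0,0,0],[0,0,0]],"turn":[0,0,0,0,0]}'
```

```text
time: 13.77
tcp_pos: [0.5053, 0.0951, 0.2517]
ee_rot: [[1.0, -0.0, 0.001], [-0.0, -1.0, 0.0], [0.001, -0.0, -1.0]]
force: [-0.1, -0.0, -1.2]
grip_width: 0.0367
```

```bash
python3 -m creep '{"hand":[32,32,32,32,32],"linear":[[0,0.05,0.06],[0,0,0.05],[0,0,0.04],[0,0,0],[0,0,0]],"turn":[0,0,0,0,0]}'
python3 - <<'E'
from pair import *
z=get_obs()['tcp_pos'][2];print(get_obs()['tcp_pos'])
for n in ['wrist']:
    o,h,P,K,T=shot(n,'7')
    for k,a in [('cup',((.504,.098),z-.1883+.042,.018,.035)),('ring',((.504,.098),.058,.027,.045)),('die',((.504,.097),.036,.037,.055))]:
        try: print(n,k,top(P,K,T,*a))
        except Exception as e: print(n,k,'none')
E
```

```text
time: 14.18
tcp_pos: [0.5051, 0.0937, 0.2474]
ee_rot: [[1.0, -0.0, -0.0], [-0.0, -1.0, -0.0], [-0.0, 0.0, -1.0]]
force: [-0.4, -0.1, -1.0]
grip_width: 0.0372
[0.50509855 0.09373105 0.24738742]
wrist cup (array([502.5,  96.4]), np.float64(0.0006), 138, 190, np.float64(0.1))
wrist ring (array([502.7,  96.4]), np.float64(0.0002), 138, 271, np.float64(0.0572))
wrist die (array([502.9,  96.6]), np.float64(0.0003), 213, 373, np.float64(0.0352))
```

View pics/wrist7.png

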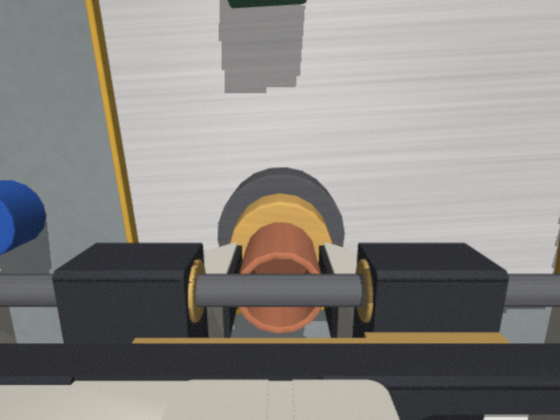

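Cup and ring centres agree within 0.2 mm. Lowering the last millimetre to contact.

```bash
python3 -m creep '{"hand":[32,32,32,32,32],"linear":[[0,0,0.02],[0,0,0.02],[0,0,0.01],[0,0,0],[0,0,0]],"turn":[0,0,0,0,0]}'
```

```text
time: 14.65
tcp_pos: [0.5052, 0.0937, 0.2463]
ee_rot: [[1.0, -0.0, 0.0], [-0.0, -1.0, 0.0], [0.0, -0.0, -1.0]]
force: [-0.1, -0.3, -0.1]
grip_width: 0.0365
```

```bash
python3 -m creep '{"hand":[32,32,32,32,32],"linear":[[0,0,0.02],[0,0,0],[0,0,0],[0,0,0],[0,0,0]],"turn":[0,0,0,0,0]}'
```

```text
time: 15.07
tcp_pos: [0.5051, 0.0937, 0.2462]
ee_rot: [[1.0, -0.0, 0.0], [-0.0, -1.0, 0.0], [0.0, -0.0, -1.0]]
force: [-2.3, 0.6, 6.8]
grip_width: 0.0365
```

Contact. Opening the jaws gently, then straight up.

```bash
python3 -m creep '{"hand":[38,40,44,50,56],"linear":[[0,0,0],[0,0,0],[0,0,0],[0,0,0],[0,0,0]],"turn":[0,0,0,0,0]}'
python3 -m creep '{"hand":[58,58,58,58,58],"linear":[[0,0,-0.3],[0,0,-0.7],[0,0,-0.9],[0,0,-0.9],[0,0.6,-0.5]],"turn":[0,0,0,0,0]}'
python3 - <<'E'
from pair import *
for n in ['wrist','side']:
    o,h,P,K,T=shot(n,'8')
    for k,a in [('cup',((.504,.098),.1,.018,.035)),('ring',((.504,.098),.058,.027,.045)),('die',((.504,.097),.036,.037,.055))]:
        try: print(n,k,top(P,K,T,*a))
        except Exception as e: print(n,k,'none')
E
```

```text
time: 15.48
tcp_pos: [0.5052, 0.0937, 0.2456]
ee_rot: [[1.0, -0.0, -0.0], [-0.0, -1.0, -0.0], [-0.0, 0.0, -1.0]]
force: [-0.0, -0.2, 0.1]
grip_width: 0.0523
time: 15.9
tcp_pos: [0.5056, 0.0813, 0.331]
ee_rot: [[1.0, 0.004, 0.003], [0.004, -1.0, 0.002], [0.003, -0.002, -1.0]]
force: [0.6, 0.6, 0.1]
grip_width: 0.0585
wrist cup (array([502.6,  95.6]), np.float64(0.0002), 159, 159, np.float64(0.099))
wrist ring (array([502.9,  96.1]), np.float64(0.0003), 142, 245, np.float64(0.0576))
wrist die (array([503.1,  96.5]), np.float64(0.0004), 201, 370, np.float64(0.0352))
side cup (array([486.5, 102.1]), np.float64(0.0011), 8, 10, np.float64(0.0984))
side ring (array([502.5,  98.9]), np.float64(0.0005), 43, 77, np.float64(0.057))
side die (array([502.7,  99.2]), np.float64(0.0007), 59, 107, np.float64(0.0351))
```

View pics/wrist8.png

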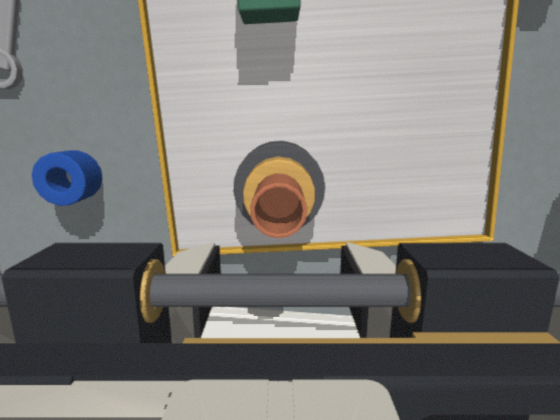

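Stack is good: the cup sits within 0.5 mm of the ring's centre and upright. In image wrist8 the cup is at (278,205). Next, the punch.

```bash
python3 -m creep '{"hand":[58,58,58,58,58],"linear":[[0.3,0.9,0],[0.3,0.9,0],[0.3,0.9,0],[0.3,0.9,0],[0.3,0.9,0]],"turn":[0,0,0,0,0]}' >/dev/null
python3 -m creep '{"hand":[58,58,58,58,58],"linear":[[0.4,0.9,0],[0.4,0.9,0],[0.4,0.9,0],[0.4,0.9,0],[0.4,0.9,0]],"turn":[0,0,0,0,0]}' >/dev/null
python3 -m creep '{"hand":[58,58,58,58,58],"linear":[[0.36,0.9,0],[0,0.3,0.4],[0,0,0.6],[0,0,0.6],[0,0,0.4]],"turn":[0,0,0,0,0]}'
```

```text
time: 17.25
tcp_pos: [0.6009, -0.1757, 0.2759]
ee_rot: [[1.0, -0.0, -0.003], [-0.0, -1.0, 0.001], [-0.003, -0.001, -1.0]]
force: [0.0, 1.5, -1.1]
grip_width: 0.0579
```

```bash
python3 -m creep '{"hand":[58,58,58,58,58],"linear":[[0.02,0,0.5],[0,0,0.7],[0,0,0.7],[0,0,0.5],[0,0,0.3]],"turn":[0,0,0,0,0]}'
python3 -m creep '{"hand":[48,38,28,20,20],"linear":[[0,0,0],[0,0,0],[0,0,0],[0,0,0],[0,0,0]],"turn":[0,0,0,0,0]}' 30
python3 -m creep '{"hand":[20,20,20,20,20],"linear":[[0,0,0],[0,0,0],[0,0,0],[0,0,0],[0,0,0]],"turn":[0,0,0,0,0]}'
```

```text
time: 17.67
tcp_pos: [0.6016, -0.1757, 0.2088]
ee_rot: [[1.0, 0.0, -0.002], [0.0, -1.0, 0.001], [-0.002, -0.001, -1.0]]
force: [-0.4, -0.2, 0.4]
grip_width: 0.0578
time: 18.08
tcp_pos: [0.6025, -0.1764, 0.2116]
ee_rot: [[1.0, -0.0, 0.002], [-0.0, -1.0, -0.0], [0.002, 0.0, -1.0]]
force: [1.4, -0.4, -0.3]
grip_width: 0.0295
time: 18.5
tcp_pos: [0.6023, -0.1764, 0.2114]
ee_rot: [[1.0, -0.0, 0.001], [-0.0, -1.0, -0.0], [0.001, 0.0, -1.0]]
force: [-1.7, 0.1, 6.1]
grip_width: 0.0227
```

```bash
python3 -m creep '{"hand":[20,20,20,20,20],"linear":[[0,0,-0.4],[0,0,-0.8],[0,0,-0.9],[0,-0.3,-0.9],[0,-0.7,-0.9]],"turn":[0,0,0,0,0]}'
python3 -m creep '{"hand":[20,20,20,20,20],"linear":[[-0.2,-0.86,-0.7],[-0.3,-0.9,0],[-0.3,-0.9,0],[-0.3,-0.9,0],[-0.3,-0.9,0]],"turn":[0,0,0,0,0]}' >/dev/null
python3 -m creep '{"hand":[20,20,20,20,20],"linear":[[-0.3,-0.9,0],[-0.3,-0.9,0],[-0.3,-0.9,0],[-0.3,-0.9,0],[-0.3,-0.9,0]],"turn":[0,0,0,0,0]}' >/dev/null
python3 -m creep '{"hand":[20,20,20,20,20],"linear":[[-0.3,-0.9,0],[-0.3,-0.9,0],[-0.3,-0.9,0],[-0.24,-0.9,0],[0,-0.3,0]],"turn":[0,0,0,0,0]}'
python3 -m creep '{"hand":[20,20,20,20,20],"linear":[[0,0,0],[0,0,0],[0,0,0],[0,0,0],[0,0,0]],"turn":[0,0,0,0,0]}'
```

```text
time: 18.92
tcp_pos: [0.6014, -0.1538, 0.3095]
ee_rot: [[1.0, -0.004, -0.001], [-0.004, -1.0, -0.002], [-0.001, 0.002, -1.0]]
force: [0.3, -0.1, -2.1]
grip_width: 0.0231
time: 20.17
tcp_pos: [0.4994, 0.1739, 0.3261]
ee_rot: [[1.0, 0.004, -0.001], [0.004, -1.0, 0.002], [-0.001, -0.002, -1.0]]
force: [-0.0, 0.6, -3.1]
grip_width: 0.0225
time: 20.58
tcp_pos: [0.5015, 0.169, 0.3258]
ee_rot: [[1.0, -0.002, 0.0], [-0.002, -1.0, -0.0], [0.0, 0.0, -1.0]]
force: [0.9, -0.1, -2.4]
grip_width: 0.0225
```

```bash
python3 -m creep '{"hand":[20,20,20,20,20],"linear":[[0,0,0.6],[0,0,0.8],[0,0,0.7],[0,0,0.3],[0,0,0]],"turn":[0,0,0,0,0]}' >/dev/null
python3 -m creep '{"hand":[20,20,20,20,20],"linear":[[0,0,0],[0,0,0],[0,0,0],[0,0,0],[0,0,0]],"turn":[0,0,0,0,0]}'
cat >> pair.py <<'E'
def blk(P,K,T,xy,zt=.040):
    z=P[...,2];m=(np.hypot(P[...,0]-xy[0],P[...,1]-xy[1])<.045)&(abs(z-zt)<.004)
    c=max(cv2.findContours(m.astype(np.uint8),cv2.RETR_EXTERNAL,cv2.CHAIN_APPROX_NONE)[0],key=cv2.contourArea)[:,0]
    p=np.array([ray(K,T,a,b,zt)[:2] for a,b in c],np.float32)*1000;return cv2.minAreaRect(p)
E
python3 - <<'E'
from pair import *
z=get_obs()['tcp_pos'][2];print(get_obs()['tcp_pos'])
for n in ['wrist','scene','side']:
    o,h,P,K,T=shot(n,'9')
    print(n,'blk',blk(P,K,T,(.496,.246)))
    for k,a in [('punch',((.5,.171),z-.1414,.012,.03)),('cup',((.503,.097),.1,.018,.035)),('ring',((.504,.098),.058,.027,.045)),('die',((.504,.097),.036,.037,.055))]:
        try: print(n,k,top(P,K,T,*a))
        except Exception as e: print(n,k,'none')
E
```

```text
time: 21.42
tcp_pos: [0.5013, 0.1703, 0.2664]
ee_rot: [[1.0, -0.0, 0.001], [-0.0, -1.0, 0.0], [0.001, -0.0, -1.0]]
force: [-0.1, 0.5, -2.6]
grip_width: 0.0229
[0.50134483 0.17033158 0.26638487]
wrist blk ((494.6531677246094, 245.8873291015625), (43.41888427734375, 43.415191650390625), 3.181750535964966)
wrist punch (array([498.9, 172.3]), np.float64(0.0001), 79, 123, np.float64(0.1242))
wrist cup none
wrist ring (array([489.1, 138.8]), np.float64(0.0027), 57, 146, np.float64(0.0573))
wrist die none
scene blk ((500.46026611328125, 242.04025268554688), (48.24769973754883, 46.18807601928711), 3.103313446044922)
scene punch none
scene cup (array([514. ,  71.2]), np.float64(0.0015), 7, 8, np.float64(0.0979))
scene ring (array([507.5,  93.1]), np.float64(0.0006), 43, 73, np.float64(0.0576))
scene die (array([506.8,  93.3]), np.float64(0.0006), 51, 103, np.float64(0.0359))
side blk ((493.5657958984375, 248.67050170898438), (46.04986572265625, 46.01905059814453), 2.8977131843566895)
side punch (array([503.3, 177.4]), np.float64(0.0012), 24, 69, np.float64(0.1242))
side cup none
side ring (array([470.3, 113.7]), np.float64(0.0008), 15, 51, np.float64(0.0571))
side die (array([503.6,  99.8]), np.float64(0.0004), 34, 84, np.float64(0.0351))
```

View pics/wrist9.png

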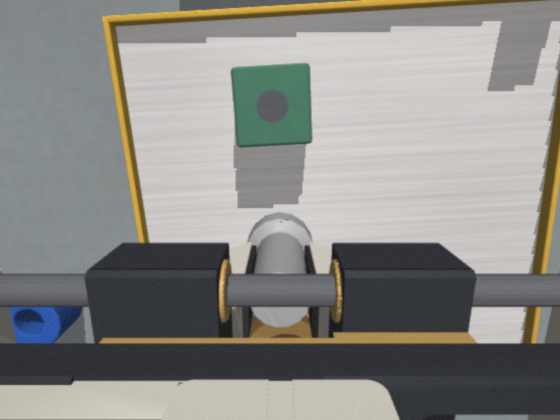

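View pics/side9.png

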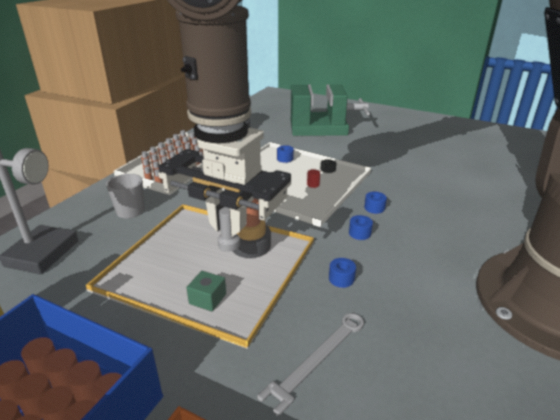

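The punch is upright at (280,250), with the block at (272,105). It needs −1 mm in y to be midway: the target is (498.8, 171.3) and it is at (498.9, 172.3).

```bash
python3 -m creep '{"hand":[20,20,20,20,20],"linear":[[0,0.04,0.5],[0,0,0.7],[0,0,0.5],[0,0,0.2],[0,0,0.1]],"turn":[0,0,0,0,0]}' >/dev/null
python3 -m creep '{"hand":[20,20,20,20,20],"linear":[[0,0,0.04],[0,0,0],[0,0,0],[0,0,0],[0,0,0]],"turn":[0,0,0,0,0]}'
```

```text
time: 22.4
tcp_pos: [0.5014, 0.1693, 0.2152]
ee_rot: [[1.0, -0.0, 0.001], [-0.0, -1.0, 0.0], [0.001, -0.0, -1.0]]
force: [-0.2, 0.0, -1.7]
grip_width: 0.0229
```

```bash
python3 -m creep '{"hand":[20,20,20,20,20],"linear":[[0,0,0.04],[0,0,0.04],[0,0,0.04],[0,0,0],[0,0,0]],"turn":[0,0,0,0,0]}'
python3 -m creep '{"hand":[20,20,20,20,20],"linear":[[0,0,0.02],[0,0,0.01],[0,0,0],[0,0,0],[0,0,0]],"turn":[0,0,0,0,0]}'
```

```text
time: 22.82
tcp_pos: [0.5011, 0.1692, 0.2116]
ee_rot: [[1.0, -0.0, -0.0], [-0.0, -1.0, -0.0], [-0.0, 0.0, -1.0]]
force: [0.3, 0.5, -1.9]
grip_width: 0.0228
time: 23.23
tcp_pos: [0.5011, 0.1692, 0.2113]
ee_rot: [[1.0, -0.0, 0.0], [-0.0, -1.0, 0.0], [0.0, -0.0, -1.0]]
force: [-2.2, -0.1, 5.2]
grip_width: 0.0232
```

Touching the floor. Releasing and rising.

```bash
python3 -m creep '{"hand":[26,30,36,44,50],"linear":[[0,0,0],[0,0,0],[0,0,0],[0,0,0],[0,0,0]],"turn":[0,0,0,0,0]}'
python3 -m creep '{"hand":[54,58,60,60,60],"linear":[[0,0,-0.4],[0,0,-0.8],[0,0,-0.9],[0,0,-0.9],[0,0,-0.9]],"turn":[0,0,0,0,0]}'
python3 -m creep '{"hand":[60,60,60,60,60],"linear":[[0,0.8,-0.9],[0,0.9,-0.3],[0,0.8,0],[0,0,0],[0,0,0]],"turn":[0,0,0,0,0]}'
python3 - <<'E'
from pair import *
print(get_obs()['tcp_pos'])
for n in ['wrist','scene','side']:
    o,h,P,K,T=shot(n,'10')
    print(n,'blk',blk(P,K,T,(.496,.246)))
    for k,a in [('punch',((.5,.171),.07,.012,.03)),('cup',((.503,.097),.1,.018,.035)),('ring',((.504,.098),.058,.027,.045)),('die',((.504,.097),.036,.037,.055))]:
        try: print(n,k,top(P,K,T,*a))
        except Exception as e: print(n,k,'none')
E
```

```text
time: 23.65
tcp_pos: [0.5012, 0.1692, 0.2109]
ee_rot: [[1.0, -0.0, 0.0], [-0.0, -1.0, -0.0], [0.0, 0.0, -1.0]]
force: [-0.5, 0.8, 0.0]
grip_width: 0.0451
time: 24.07
tcp_pos: [0.501, 0.1691, 0.3102]
ee_rot: [[1.0, -0.0, 0.0], [-0.0, -1.0, 0.0], [0.0, -0.0, -1.0]]
force: [0.7, 0.5, 0.1]
grip_width: 0.0602
time: 24.48
tcp_pos: [0.5011, 0.1056, 0.3394]
ee_rot: [[1.0, -0.003, 0.001], [-0.003, -1.0, 0.0], [0.001, -0.0, -1.0]]
force: [0.2, -0.5, 0.4]
grip_width: 0.0601
[0.50112945 0.10561552 0.33935821]
wrist blk ((495.1151428222656, 239.986328125), (43.59082794189453, 33.63743209838867), 2.941925287246704)
wrist punch (array([498.6, 170.4]), np.float64(0.0001), 97, 97, np.float64(0.0693))
wrist cup (array([502.6,  95.9]), np.float64(0.0002), 149, 149, np.float64(0.099))
wrist ring (array([503. ,  96.4]), np.float64(0.0003), 134, 230, np.float64(0.0574))
wrist die (array([503. ,  96.8]), np.float64(0.0004), 191, 348, np.float64(0.0352))
scene blk ((500.1033020019531, 241.8311004638672), (47.51214599609375, 46.567108154296875), 3.103313684463501)
scene punch (array([501.9, 167.1]), np.float64(0.0007), 27, 27, np.float64(0.07))
scene cup (array([508.9,  84.3]), np.float64(0.0012), 7, 12, np.float64(0.098))
scene ring (array([507.4,  92.9]), np.float64(0.0006), 39, 72, np.float64(0.0576))
scene die (array([506.8,  93.5]), np.float64(0.0008), 56, 101, np.float64(0.0358))
side blk ((494.26397705078125, 249.05606079101562), (45.263614654541016, 46.49311828613281), 4.189149379730225)
side punch (array([497.9, 173.7]), np.float64(0.0007), 35, 35, np.float64(0.069))
side cup (array([483.8, 105.4]), np.float64(0.0016), 8, 8, np.float64(0.0982))
side ring (array([502. ,  99.4]), np.float64(0.0006), 46, 73, np.float64(0.0569))
side die (array([502.5,  98. ]), np.float64(0.0007), 37, 110, np.float64(0.035))
```

View pics/wrist10.png

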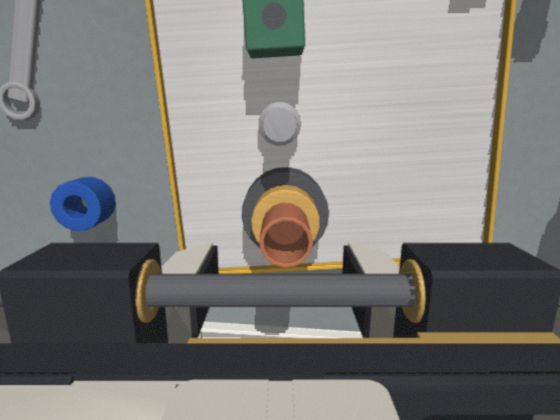

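The punch stands upright at (280,122), midway within about 1 mm, and the stack is undisturbed. Now the collar. Near the tray's −y rim I pick with the jaws along x, then turn −90° while carrying, so that the fingers clear the block gap.

```bash
python3 -m creep '{"hand":[62,62,62,62,62],"linear":[[0.2,0.8,0],[0.3,0.9,0],[0.3,0.9,0],[0.3,0.9,0],[0.3,0.9,0]],"turn":[0,0,0,0,0]}' >/dev/null
python3 -m creep '{"hand":[62,62,62,62,62],"linear":[[0.3,0.9,0],[0.3,0.9,0],[0.3,0.9,0],[0.3,0.9,0],[0.3,0.9,0]],"turn":[0,0,0,0,0]}' >/dev/null
python3 -m creep '{"hand":[62,62,62,62,62],"linear":[[0.3,0.9,0],[0.3,0.9,0.2],[0.3,0.9,0.6],[0.3,0.9,0.7],[0.14,0.8,0.7]],"turn":[0,0,0,0,0]}' >/dev/null
python3 -m creep '{"hand":[62,62,62,62,62],"linear":[[0.1,1,0.5],[0.1,0.2,0.3],[0,0,0],[0,0,0],[0,0,0]],"turn":[0,0,0,0,0]}'
python3 - <<'E'
from pair import *
print(get_obs()['tcp_pos'])
o,h,P,K,T=shot('wrist','11')
print(top(P,K,T,(.608,-.256),.034,.022,.04))
E
```

```text
time: 26.3
tcp_pos: [0.6128, -0.2538, 0.264]
ee_rot: [[1.0, 0.002, 0.001], [0.002, -1.0, 0.001], [0.001, -0.001, -1.0]]
force: [-0.3, 0.2, -0.5]
grip_width: 0.0617
[ 0.61283013 -0.25381363  0.26395489]
(array([ 607.9, -256.9]), np.float64(0.0003), 196, 197, np.float64(0.0332))
```

View pics/wrist11.png

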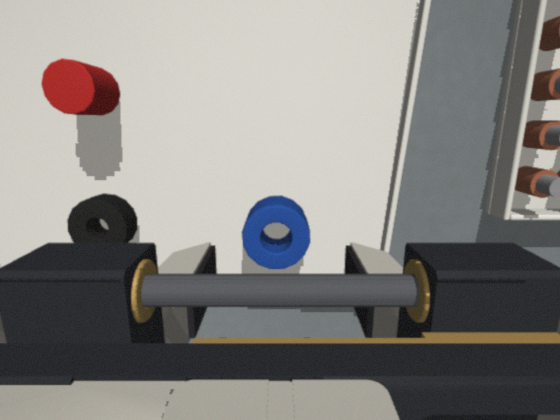

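```bash
python3 -m creep '{"hand":[62,62,62,62,62],"linear":[[-0.11,0.17,0.5],[0,0,0.8],[0,0,0.8],[0,0,0.6],[0,0,0.3]],"turn":[0,0,0,0,0]}' >/dev/null
python3 -m creep '{"hand":[62,62,62,62,62],"linear":[[0,0,0],[0,0,0],[0,0,0],[0,0,0],[0,0,0]],"turn":[0,0,0,0,0]}'
python3 -m creep '{"hand":[54,46,40,40,40],"linear":[[0,0,0],[0,0,0],[0,0,0],[0,0,0],[0,0,0]],"turn":[0,0,0,0,0]}' 25
python3 -m creep '{"hand":[40,40,40,40,40],"linear":[[0,0,0],[0,0,0],[0,0,0],[0,0,0],[0,0,0]],"turn":[0,0,0,0,0]}'
```

```text
time: 27.18
tcp_pos: [0.6097, -0.2602, 0.1895]
ee_rot: [[1.0, -0.0, 0.002], [-0.0, -1.0, -0.001], [0.002, 0.001, -1.0]]
force: [-0.6, 0.3, 0.3]
grip_width: 0.062
time: 27.6
tcp_pos: [0.6095, -0.26, 0.1887]
ee_rot: [[1.0, -0.0, 0.0], [-0.0, -1.0, -0.0], [0.0, 0.0, -1.0]]
force: [0.7, -1.1, 2.7]
grip_width: 0.0438
time: 28.02
tcp_pos: [0.6095, -0.26, 0.1887]
ee_rot: [[1.0, -0.0, 0.0], [-0.0, -1.0, -0.0], [0.0, 0.0, -1.0]]
force: [-0.3, 0.4, 3.8]
grip_width: 0.0438
```

```bash
python3 -m creep '{"hand":[40,40,40,40,40],"linear":[[0,0,-0.4],[0,0,-0.8],[0,0,-0.9],[0,-0.3,-0.9],[0,-0.7,-0.9]],"turn":[0,0,0,0,0]}'
python3 -m creep '{"hand":[40,40,40,40,40],"linear":[[0,-0.9,-0.9],[0,-0.9,0],[0,-0.9,0],[0,-0.9,0],[0,-0.9,0]],"turn":[0,0,0,0,0]}' >/dev/null
python3 -m creep '{"hand":[40,40,40,40,40],"linear":[[0,-0.9,0],[0,-0.9,0],[0,-0.9,0],[0,-0.9,0],[0,-0.9,0]],"turn":[0,0,0,0,0]}' >/dev/null
python3 -m creep '{"hand":[40,40,40,40,40],"linear":[[0,-0.9,0],[0,-0.9,0],[0,-0.9,0],[0,-0.9,0],[0,-0.6,0]],"turn":[0,0,0,0,0]}' >/dev/null
python3 -m creep '{"hand":[40,40,40,40,40],"linear":[[0,0,0],[0,0,0],[0,0,0],[0,0,0],[0,0,0]],"turn":[-0.5,-1,-1,-1,-1]}' >/dev/null
python3 -m creep '{"hand":[40,40,40,40,40],"linear":[[0,0,0],[0,0,0],[0,0,0],[0,0,0],[0,0,0]],"turn":[-1,-1,-1,-1,-1]}' >/dev/null
python3 -m creep '{"hand":[40,40,40,40,40],"linear":[[0,0,0],[0,0,0],[0,0,0],[0,0,0],[0,0,0]],"turn":[-1,-1,-1,-1,-1]}'
python3 -m creep '{"hand":[40,40,40,40,40],"linear":[[0,0,0],[0,0,0],[0,0,0],[0,0,0],[0,0,0]],"turn":[-0.5,0,0,0,0]}'
```

```text
time: 28.43
tcp_pos: [0.6083, -0.2376, 0.2871]
ee_rot: [[1.0, -0.004, -0.001], [-0.004, -1.0, -0.002], [-0.001, 0.002, -1.0]]
force: [-0.1, -0.5, -1.2]
grip_width: 0.044
time: 30.93
tcp_pos: [0.6093, 0.0943, 0.3085]
ee_rot: [[0.048, 0.999, -0.001], [0.999, -0.048, -0.001], [-0.001, -0.0, -1.0]]
force: [0.8, -0.2, -1.9]
grip_width: 0.044
time: 31.35
tcp_pos: [0.6094, 0.0949, 0.3085]
ee_rot: [[0.002, 1.0, -0.0], [1.0, -0.002, -0.0], [-0.0, -0.0, -1.0]]
force: [-1.0, 0.4, -1.2]
grip_width: 0.0437
```

```bash
python3 -m creep '{"hand":[40,40,40,40,40],"linear":[[0.7,0,0],[0.9,0,0],[0.9,0,0],[0.9,-0.3,0],[0.9,-0.4,0]],"turn":[0,0,0,0,0]}' >/dev/null
python3 -m creep '{"hand":[40,40,40,40,40],"linear":[[0.9,-0.4,0.3],[0.7,-0.4,0.5],[0.18,-0.4,0.6],[0,0,0.6],[0,0,0.3]],"turn":[0,0,0,0,0]}' >/dev/null
python3 -m creep '{"hand":[40,40,40,40,40],"linear":[[0,0,0],[0,0,0],[0,0,0],[0,0,0],[0,0,0]],"turn":[0,0,0,0,0]}'
python3 - <<'E'
from pair import *
z=get_obs()['tcp_pos'][2];print(get_obs()['tcp_pos'])
for n in ['wrist','scene','side']:
    o,h,P,K,T=shot(n,'12')
    for k,f in [('blk',lambda:blk(P,K,T,(.496,.246))),('collar',lambda:top(P,K,T,(.562,.247),z-.1547,.022,.04)),('punch',lambda:top(P,K,T,(.5,.171),.07,.012,.03))]:
        try: print(n,k,f())
        except Exception as e: print(n,k,'none')
E
```

```text
time: 32.6
tcp_pos: [0.5624, 0.2468, 0.2518]
ee_rot: [[0.001, 1.0, 0.001], [1.0, -0.001, 0.001], [0.001, 0.001, -1.0]]
force: [-0.5, 0.5, -1.5]
grip_width: 0.0438
[0.56240874 0.24681885 0.251838  ]
wrist blk ((494.14764404296875, 246.0933380126953), (43.36526870727539, 43.38123321533203), 3.1738367080688477)
wrist collar (array([557. , 246.8]), np.float64(0.0004), 166, 336, np.float64(0.0963))
wrist punch (array([498. , 171.5]), np.float64(0.0003), 164, 164, np.float64(0.0692))
scene blk ((500.20037841796875, 240.82571411132812), (46.875484466552734, 43.92438507080078), 0.22660867869853973)
scene collar (array([563.5, 247.5]), np.float64(0.0014), 26, 62, np.float64(0.0964))
scene punch (array([503.4, 166.8]), np.float64(0.0013), 29, 29, np.float64(0.0691))
side blk ((494.17333984375, 249.05267333984375), (45.077613830566406, 46.47447967529297), 3.45080828666687)
side collar (array([550.5, 241.7]), np.float64(0.0008), 36, 109, np.float64(0.0959))
side punch (array([498.4, 173.1]), np.float64(0.0005), 33, 35, np.float64(0.0692))
```

View pics/wrist12.png

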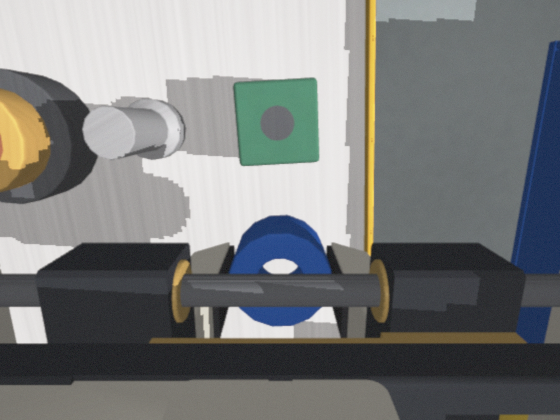

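View pics/scene12.png

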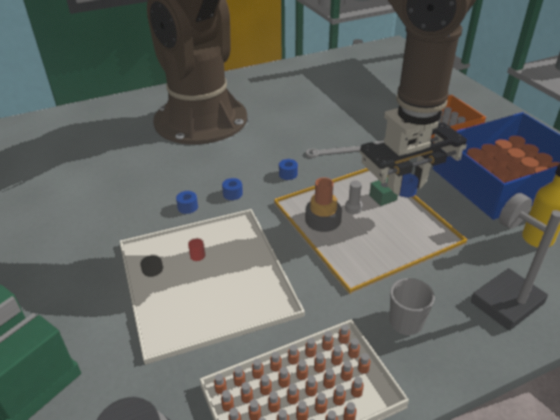

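The collar is held at (281,270) and the block is at (277,122). Relative correction needed: +0.8 mm in x and +2.8 mm in y. Descending.

```bash
python3 -m creep '{"hand":[40,40,40,40,40],"linear":[[0.11,0.03,0.5],[0,0,0.8],[0,0,0.6],[0,0,0.3],[0,0,0.1]],"turn":[0,0,0,0,0]}' >/dev/null
python3 -m creep '{"hand":[40,40,40,40,40],"linear":[[0,0,0.05],[0,0,0],[0,0,0],[0,0,0],[0,0,0]],"turn":[0,0,0,0,0]}'
python3 - <<'E'
from pair import *
z=get_obs()['tcp_pos'][2];print(get_obs()['tcp_pos'])
o,h,P,K,T=shot('wrist','13')
for k,f in [('blk',lambda:blk(P,K,T,(.496,.246))),('collar',lambda:top(P,K,T,(.559,.249),z-.1547,.022,.03))]:
        try: print(k,f())
        except Exception as e: print(k,'none')
E
```

```text
time: 33.58
tcp_pos: [0.5629, 0.2499, 0.1929]
ee_rot: [[0.0, 1.0, 0.001], [1.0, -0.0, 0.001], [0.001, 0.001, -1.0]]
force: [0.6, 0.1, -1.7]
grip_width: 0.0437
[0.56292867 0.24985522 0.19293072]
blk ((494.168701171875, 246.08062744140625), (43.095420837402344, 43.113895416259766), 3.159705400466919)
collar (array([557.5, 250.6]), np.float64(0.0002), 184, 350, np.float64(0.0374))
```

View pics/wrist13.png

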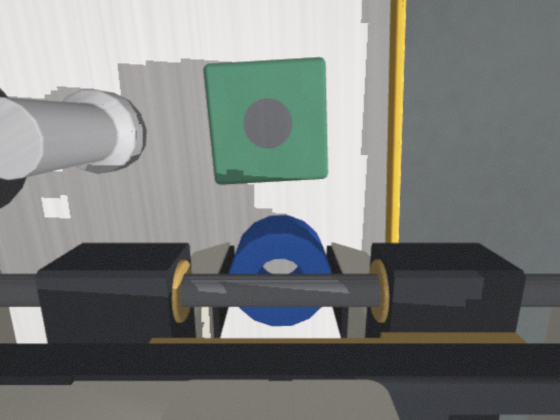

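```bash
python3 -m creep '{"hand":[40,40,40,40,40],"linear":[[-0.035,0.015,0.05],[0,0,0.06],[0,0,0.05],[0,0,0],[0,0,0]],"turn":[0,0,0,0,0]}'
python3 -m creep '{"hand":[40,40,40,40,40],"linear":[[0,0,0.02],[0,0,0.01],[0,0,0],[0,0,0],[0,0,0]],"turn":[0,0,0,0,0]}'
```

```text
time: 34.05
tcp_pos: [0.5631, 0.2487, 0.1887]
ee_rot: [[0.0, 1.0, 0.0], [1.0, -0.0, -0.0], [-0.0, 0.0, -1.0]]
force: [-0.5, -1.6, 4.6]
grip_width: 0.0437
time: 34.47
tcp_pos: [0.5631, 0.2487, 0.1886]
ee_rot: [[0.0, 1.0, 0.001], [1.0, -0.0, -0.0], [-0.0, 0.001, -1.0]]
force: [-3.5, -3.0, 12.3]
grip_width: 0.0436
```

Seated on the floor. Releasing, rising straight up, then backing off for a look.

```bash
python3 -m creep '{"hand":[46,50,56,62,66],"linear":[[0,0,-0.02],[0,0,0],[0,0,0],[0,0,0],[0,0,0]],"turn":[0,0,0,0,0]}'
python3 -m creep '{"hand":[66,66,66,66,66],"linear":[[0,0,-0.4],[0,0,-0.8],[0,0,-0.9],[0,0,-0.9],[0,0,-0.9]],"turn":[0,0,0,0,0]}'
python3 -m creep '{"hand":[66,66,66,66,66],"linear":[[-0.6,0.4,-0.9],[-0.6,0.5,-0.9],[-0.6,0.5,-0.9],[-0.4,0.5,-0.7],[0,0,0]],"turn":[0,0,0,0,0]}'
python3 -m creep '{"hand":[66,66,66,66,66],"linear":[[0,0,0],[0,0,0],[0,0,0],[0,0,0],[0,0,0]],"turn":[0,0,0,0,0]}' >/dev/null
python3 - <<'E'
from pair import *
print(get_obs()['tcp_pos'])
for n in ['wrist','scene','side']:
    o,h,P,K,T=shot(n,'14')
    for k,f in [('blk',lambda:blk(P,K,T,(.496,.246))),('collar',lambda:top(P,K,T,(.56,.249),.034,.022,.04)),('punch',lambda:top(P,K,T,(.5,.171),.07,.012,.03)),('cup',lambda:top(P,K,T,(.503,.097),.1,.018,.035)),('ring',lambda:top(P,K,T,(.504,.098),.058,.027,.045)),('die',lambda:top(P,K,T,(.504,.097),.036,.037,.055))]:
        try: print(n,k,f())
        except Exception as e: print(n,k,'none')
E
```

```text
time: 34.88
tcp_pos: [0.563, 0.2489, 0.1878]
ee_rot: [[0.0, 1.0, -0.0], [1.0, -0.0, 0.0], [0.0, -0.0, -1.0]]
force: [-0.5, -0.6, -0.6]
grip_width: 0.0636
time: 35.3
tcp_pos: [0.5629, 0.2489, 0.2871]
ee_rot: [[-0.0, 1.0, 0.0], [1.0, 0.0, 0.0], [0.0, 0.0, -1.0]]
force: [0.8, -0.5, -0.4]
grip_width: 0.0665
time: 35.72
tcp_pos: [0.6136, 0.1908, 0.3753]
ee_rot: [[0.005, 1.0, 0.008], [1.0, -0.005, 0.001], [0.001, 0.008, -1.0]]
force: [0.9, -0.8, 0.5]
grip_width: 0.0664
[0.60990856 0.19449306 0.36970864]
wrist blk ((494.6470642089844, 245.6999053955078), (43.752716064453125, 43.69462585449219), 3.0147171020507812)
wrist collar (array([558.6, 249. ]), np.float64(0.0003), 138, 138, np.float64(0.0332))
wrist punch (array([498.4, 170.8]), np.float64(0.0002), 97, 98, np.float64(0.0692))
wrist cup (array([502.5,  96.1]), np.float64(0.0002), 162, 162, np.float64(0.0989))
wrist ring (array([502.6,  96.8]), np.float64(0.0003), 150, 249, np.float64(0.0573))
wrist die (array([502.7,  97.2]), np.float64(0.0004), 197, 355, np.float64(0.0351))
scene blk ((499.75799560546875, 241.37554931640625), (46.7732
[... 280 characters left out ...]
 np.float64(0.0981))
scene ring (array([507.4,  93.3]), np.float64(0.0007), 44, 74, np.float64(0.0579))
scene die (array([507.5,  93.2]), np.float64(0.0007), 55, 98, np.float64(0.0359))
side blk ((493.8720703125, 248.668212890625), (45.43840408325195, 45.98352813720703), 2.8977131843566895)
side collar (array([558.5, 251.8]), np.float64(0.0006), 67, 68, np.float64(0.0329))
side punch (array([498.3, 173.1]), np.float64(0.0007), 33, 36, np.float64(0.069))
side cup (array([479.2, 103.3]), np.float64(0.0016), 8, 8, np.float64(0.0979))
side ring (array([502.2,  99.4]), np.float64(0.0006), 48, 76, np.float64(0.0569))
side die (array([502.2,  97.6]), np.float64(0.0006), 39, 108, np.float64(0.0351))
```

View pics/wrist14.png

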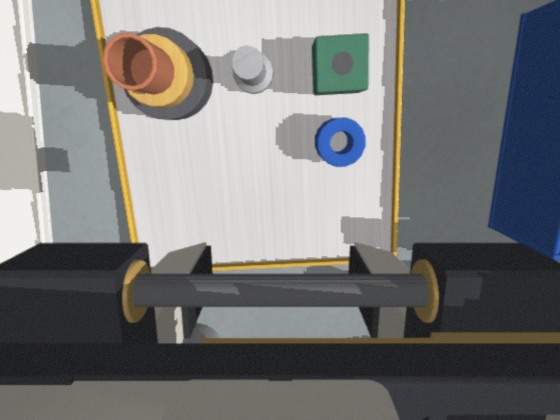

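View pics/scene14.png

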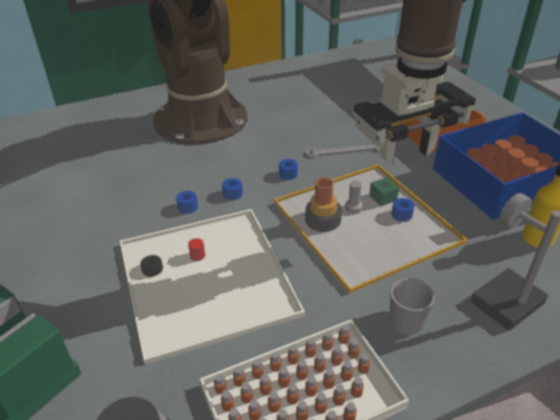

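Final check agrees: the collar is (64.0, 3.3) mm from the block's centre against a target of (63.9, 3.5), the punch is within 1 mm of midway, and the stack is concentric. The plug and buffer are untouched and the gripper is clear. Handing in.

```bash
python3 -c "
from plant import finish_job,get_obs
print(get_obs()['time']);print(finish_job())"
```

```text
36.2833
the job is handed in; nothing more can be done
None
```

The job is done and handed in at 36 s of the 106 s allowed. The ring went on the die first, then the cup on the ring, then the punch, then the blue collar from the white tray, the one farthest to the robot's right. Everything is released and the arm is clear.

**Last wrist-camera checks**

| Item | Result |
|---|---|
| Ring on die | off centre by about 0.4 mm |
| Cup on ring | off centre by about 0.7 mm, upright |
| Punch | 0.7 mm from the midpoint of die and block, upright |
| Collar | 64 mm from the block's centre, square behind it, a gap of about 20 mm |

In the last scene picture the red plug and the rubber buffer are still in their places in the white tray.

**What disagreed**
- The scene, side and wrist cameras differ by up to about 7 mm in absolute position, so I placed everything by relative offsets within one wrist picture.
- The scene and side fits of the cup's top failed, with too few edge points. The cup's position on the ring rests on the wrist camera alone.

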